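# Eject the carved printing block from its jig

## Robot

A 6-joint arm with a two-finger parallel gripper is mounted at the origin on the work surface. World frame = base frame: x ahead of the robot, y to its left, z up, the work surface at z = 0. Lengths are in m, angles in rad, forces in N, time in s.
With the tool pointing down it reaches from about 0.225 to 0.875 m from the base axis. Payload 3.4 kg.
Tool frame: the origin (TCP) lies between the finger pads; the fingertips stand 14 mm ahead of it and the grasp point (between the pads) lies 5 mm behind it; z points along the fingers, y is the direction in which the jaws open and shut (so a half turn about z gives the same grasp; the last joint's range is limited). The gripper opens to 85 mm and grips with 20 to 120 N. Pads are 22 mm wide; open, the fingers measure 114 mm over their backs; the gripper's body (76 mm by 85 mm) begins 54 mm behind the grasp point. The pads swing forward as they close: fully open they stand 13 mm farther back than shut.
Start: joints at [-1.431, 0.276, 1.505, -0, 1.361, -0.121], TCP at [0.148, -0.556, 0.245] pointing down, gripper open.
Joint ranges: [-2.89, 2.89], [-0.75, 2.08], [0.22, 2.7], [-1.18, 4.32], [0.11, 2.71], [-2.7, 2.7]. Speed limits (rad/s): [2.57, 2.57, 3.14, 3.14, 3.14, 3.14].

## Interface

Orientations are given as a unit quaternion [w, x, y, z].
In Python, from rig import manip, get_image, job gives the robot as it stands. The module is installed in compiled form; this text tells all that it offers.
- The arm moves only by the tool step_arm, never from a script. Its argument "moves" is one flat list of numbers, 5 for each row, row after row: the shift along the tool's x, y, z as a fraction of full scale, then the turn about the tool's z as a fraction of full scale, then the gripper's target within -1 to 1 (shut at 1, half-way at 0, fully open at -1). In form: [dx, dy, dz, twist, hand, dx, dy, dz, twist, hand, ...]. A call has 1 to 5 rows; each row is the pose to reach, as a shift and turn from the pose commanded when the call began, along the tool's axes at that moment, turning the shorter way round; what a row does not reach only later rows make up. Full scale, the value 1, is 500 mm for a shift and pi rad for a turn. A row lasts 1/10 s, in which the tool goes at most 50 mm and 8.59 degrees, less where a joint would pass 70% of its speed; a pose out of reach is approached as far as the arm can. A call with a number of a shift or a turn outside -1 to 1 is refused whole. A call with a gripper value outside its range is refused whole. The fingers move at their own pace and stop on an object; "force" is the grip in N (left out, the last holds). Time passes only in rows, so rows that repeat a pose let the fingers close. It gives the time, the measured TCP pose, the force and the opening at its end, in the units of the state.
- manip.get_state(): the state, without advancing time (a new reading comes with each control period).
- get_image(name): name is "scene" or "top" or "wrist"; returns a dict with "frame" (400x640x3 uint8, blue, green, red), "fx", "fy", "cx", "cy" (pixels), "rvec" (rotation vector, rad) and "tvec" (3), from world to camera coordinates, as OpenCV has them; the wrist camera has in their place "T_tool_cam" (4x4, takes a point from camera to tool coordinates, whose origin is the TCP and whose axes are the flange's). Camera axes: x right, y down, z forward; pixel columns grow to the right and rows downward; lengths in m; the calibration is good to about 2 mm. The wrist camera is an equidistant fisheye: a pixel r from the principal point sees the ray r / f radians off the axis. A picture is of the moment at which its call begins: read the wrist's pose just before it. There is no depth.
- job.sign_off(): hands the job in, once; it reports no verdict.
The state is a dict: "clock": time; "qpos": joint angles; "qd": joint speeds; "effort": joint torques, N m; "position": TCP position; "ee_rot": TCP orientation; "contact_force": force on the tool from outside, world axes, zero at the start; "moment": the same for the moment, N m; "width": finger opening in m.
Only numpy, scipy, OpenCV 4.12 (cv2) and the standard library are available. Lean on these libraries where they do the work, as an engineer would, in place of code of your own. Each camera call takes 0.05 s, during which the arm holds its last target. There are 200 camera calls.

## Task

Turn the latch on the block jig aside until it is level and the exit is clear, then push the spring ejector all the way in so that it shoves the carved printing block out of the channel onto the apron, and let the ejector spring back. Then lay the block, carved face up, flat in the middle of the cork mat - set it down, do not drop it - and do not disturb the marker pen, the pencil sharpener and the paint tin that stand between.

Things in the scene. Friction and masses are not known exactly. Their poses are not given: they have to be found in the camera images.
- jig: block jig, fixed: plywood base 240 x 90 x 12, aluminium channel on it. Origin: centre of underside; x runs along the channel to the exit. Channel x -85 to +30, 69 wide outside, walls 37 high (all heights above table); lips over the block, 36 apart, to 42; bridge over the exit x 20 to 30, to 64 high. From x 30 to 120 the base is a clear apron 12 high where the ejected block lies
- ejector (a joint): spring ejector slide, m: 0 = sprung back, 0.075 = pushed fully in (towards the jig's +x, stop). Takes 2 N to start, about 6.5 N at the end; springs back when let go
- ejector_pad (a point): middle of the rear (jig -x) face of the ejector's upright steel thumb plate, to be pushed along the jig's +x. Plate 46 wide, 10 thick, from 45 to 89 above the table; the point is 67 above the table and 75 behind the jig's origin when sprung back. The plate passes freely above the lips
- gate (a joint): turn latch on the exit side of the bridge: flat steel bar 14 wide, 8 thick, turning about an axis along the jig's x, rad. Near 0 = upright, its lower end (30 below the pivot) hangs across the exit and stops the block; +1.57 or -1.57 = level, at a stop, exit clear; either will do. Positive: upper end goes to the jig's -y. Stiff (1.5 N at its top), stays where left
- gate_tip (a point): the top end of the turn latch's bar, 48 mm from the pivot, on the bar's middle line
- gate_pivot (a point): the latch bar's middle on its pivot axis: 37 mm ahead (+x) of the jig's origin, 53 mm above the table; fixed
- block: the carved printing block, 50 (along x) x 46 (along y) x 22 high, wood with a grey carved top face, about 70 g. Origin: centre of its underside; z points out of the carved face. It starts in the jig's channel under the lips, standing on the 12 mm base, centred on the jig's origin
- mat: plain cork mat 160 (x) x 140 (y) x 5 thick, fixed flat on the table. Origin: centre of its underside
- tin: bystander: open steel paint tin, 80 dia x 75 mm, origin at the centre of its underside
- marker: bystander: black marker pen lying flat, 130 long, 15 thick mm, origin at the centre of its underside
- sharpener: bystander: small metal pencil sharpener 25 x 16 x 12 mm, origin at the centre of its underside
Mind the look-alikes: they are no part of the job. There is more than one size of the block; the one meant has the size given above.

How it is judged:
On the way, in this order (a step that is already met when the one before it is completed fails the run):
1. the latch is turned aside, at least 1.3 rad either way, while the block is still in the channel ((value of joint gate above 1.3 rad or value of joint gate below -1.3 rad) and x of block in the frame of jig below 0.02 m), for 0.1 s.
2. the ejector is pushed in by more than 66 mm and the block has come out of the channel onto the apron (its centre more than 60 mm ahead of the jig's origin) (value of joint ejector above 0.066 m and x of block in the frame of jig above 0.06 m and angle between block's own z axis and vertical below 0.2 rad), for 0.05 s.
At the end, for the whole second after the job is handed in: The block rests carved face up (within 0.1 rad of level) directly on the cork mat, its centre within 45 mm of the mat's centre along each of the mat's axes, at rest and released; the ejector has sprung back (within 6 mm) (x of block in the frame of mat between -0.045 and 0.045 m and y of block in the frame of mat between -0.045 and 0.045 m and z of block in the frame of mat below 0.009 m and angle between block's own z axis and vertical below 0.1 rad and linear speed of block below 0.02 m/s and value of joint ejector below 0.006 m); the robot touches nothing.
It fails at once if the block is let go in the air, more than about 4 cm above the table (height (world z) of block above 0.045 m and contact force between block and anything else below 0.02 N).
It fails at once if a bystander is moved by more than 3 cm (distance of any of tin, marker, sharpener from where it was at the start of the episode above 0.03 m).
It also fails if it takes over 64 s, if anything falls off the work surface, if the arm or the gripper's body presses on something with over 40 N, if the wrist force passes 120 N, or if a joint passes its speed limit or range.

## Working session

There is one attempt and no reset: what is moved stays moved. The work goes in short steps, Python scripts to look and compute and a tool call to move; the robot and the scene stay as the last step left them, time stands still between calls to the robot, and variables do not carry over. Pictures are saved under pics/ and viewed, about 8 in all and at most 12, crops included, and the job is handed in when it is done.

Besides the shell and the picture viewer there is one more tool, called after "Emit:" by a JSON object that holds its "name" and its "arguments". step_arm: Moves the arm, as the interface text tells. Its arguments: {"type":"object","properties":{"moves":{"type":"array","items":{"type":"number","minimum":-1,"maximum":1}},"force":{"type":"number"}},"required":["moves"]}

```bash
mkdir -p pics
cat > h.py <<'E'
import numpy as np, cv2
from rig import manip, get_image, job
def ray(im,u,v):
    R,_=cv2.Rodrigues(np.array(im['rvec'],float)); t=np.array(im['tvec'],float).ravel()
    d=R.T@np.array([(u-im['cx'])/im['fx'],(v-im['cy'])/im['fy'],1.]); return -R.T@t,d/np.linalg.norm(d)
def onz(im,u,v,z):
    o,d=ray(im,u,v); return o+d*(z-o[2])/d[2]
def proj(im,P):
    K=np.array([[im['fx'],0,im['cx']],[0,im['fy'],im['cy']],[0,0,1.]])
    return cv2.projectPoints(np.array(P,float).reshape(-1,1,3),np.array(im['rvec'],float),np.array(im['tvec'],float),K,None)[0].reshape(-1,2)
def meet(a,b):
    (o1,d1),(o2,d2)=a,b
    s=np.linalg.lstsq(np.c_[d1,-d2],o2-o1,rcond=None)[0]; p,q=o1+s[0]*d1,o2+s[1]*d2
    return (p+q)/2,np.linalg.norm(p-q)
E
python3 - <<'E'
from h import *
import pickle
s=manip.get_state();print(s)
for n in('scene','top'):
    im=get_image(n);pickle.dump(im,open(n+'.pkl','wb'));cv2.imwrite(f'pics/{n}0.png',im['frame']);print(n,im['fx'],im['cx'],im['cy'],ray(im,320,200))
E
```

```text
{'clock': 0.0, 'qpos': array([-1.43100313e+00,  2.76595379e-01,  1.50614344e+00,  5.43678758e-06,
        1.36067149e+00, -1.21001166e-01]), 'qd': array([-1.76831702e-04, -4.71604188e-05, -1.32181972e-03,  4.27815216e-04,
       -6.29845293e-05, -1.24444636e-03]), 'effort': array([-5.58600150e-04, -4.16770148e+01, -2.45806968e+01, -4.91112569e-04,
        1.09796741e-02, -3.23726113e-07]), 'position': array([ 0.14818872, -0.55506083,  0.24443535]), 'ee_rot': array([-9.08810200e-04,  9.91509992e-01,  1.30027346e-01, -5.88124428e-06]), 'contact_force': array([ 0.53389911, -0.72123626, -0.09840494]), 'moment': array([ 0.01902323,  0.04547822, -0.01043061]), 'width': 0.08561256373876099}
scene 444.6339476057913 322.58798443308297 200.42178686622051 (array([ 0.92016291, -0.61918186,  0.62562705]), array([-0.39939963,  0.68566428, -0.60855931]))
top 382.6604679142752 319.91602774700436 207.1770350590425 (array([ 0.43044985, -0.04296305,  0.77115585]), array([ 0.19022944,  0.05439746, -0.98023144]))
```

View pics/scene0.png

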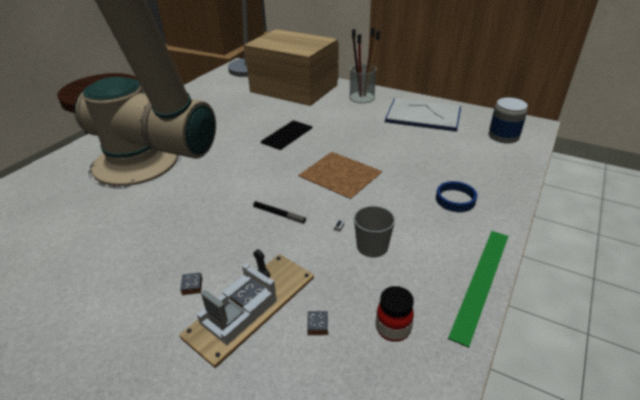

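View pics/top0.png

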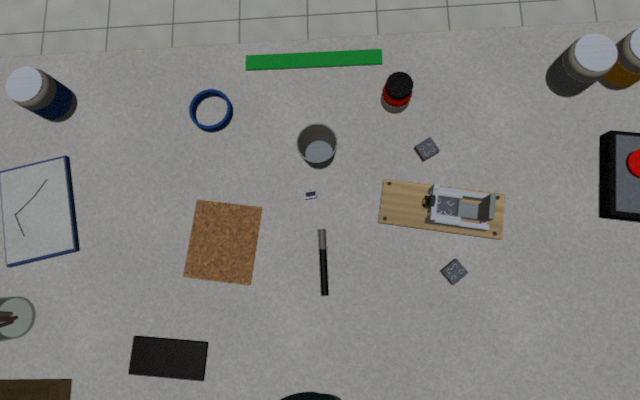

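Scene: the jig has its channel, thumb plate (scene 213,305; top 487,207) and dark latch (scene 260,262; top 429,201). The mat is at scene (341,173) and top (223,242). The marker, sharpener and tin stand between. Candidate blocks by top pixel: A, in the channel (447,206). B, loose (427,149). C, loose (454,271). A is the one in the channel under the lips, so it fits the text. I'll measure it all now and confirm with a crop.

```bash
cat > m.py <<'E'
from h import *
import pickle
T=pickle.load(open('top.pkl','rb'));S=pickle.load(open('scene.pkl','rb'))
def mask(im,lo,hi,roi):
    m=cv2.inRange(cv2.cvtColor(im['frame'],cv2.COLOR_BGR2HSV),lo,hi); k=np.zeros_like(m);x0,y0,x1,y1=roi;k[y0:y1,x0:x1]=m[y0:y1,x0:x1];return k
def rect(im,m,z):
    pts=cv2.findNonZero(m).reshape(-1,2); P=np.array([onz(im,u,v,z)[:2] for u,v in pts])*1000
    return cv2.minAreaRect(P.astype(np.float32)),P.mean(0)
for n,im,roi in(('top',T,(370,170,515,245)),('scene',S,(175,250,320,365))):
    print('base',n,rect(im,cv2.morphologyEx(mask(im,(8,60,60),(28,255,255),roi),cv2.MORPH_OPEN,np.ones((2,2))),.012))
for n,im,roi in(('top',T,(175,190,270,295)),('scene',S,(290,145,390,200))):
    print('mat',n,rect(im,cv2.morphologyEx(mask(im,(5,70,40),(28,255,255),roi),cv2.MORPH_OPEN,np.ones((3,3))),.005))
print('marker',rect(T,mask(T,(0,0,0),(180,255,70),(310,222,335,300)),.007))
print('tin base scene',onz(S,374,245,0),'tin top',onz(T,316,141,.075))
print('sharp',onz(T,311,195,.006),onz(S,339,226,.006))
print('B',onz(T,427,148,.02),'C',onz(T,454,270,.02), 'bottle',onz(T,398,85,.08))
print('meet platetop', meet(ray(T,487,207),ray(S,213,300)))
a=cv2.resize(S['frame'][240:365,175:335],None,fx=4.5,fy=4.5,interpolation=2)[:,:720];b=cv2.resize(T['frame'][130:290,370:515],None,fx=3,fy=3)
cv2.imwrite('pics/crop.png',a);cv2.imwrite('pics/cropt.png',cv2.resize(T['frame'][175:245,375:510],None,fx=5.9,fy=5.9,interpolation=2))
E
python3 m.py
```

```text
base top (((550.7911987304688, -241.38217163085938), (238.1563720703125, 89.38729858398438), 80.12529754638672), array([ 549.323155  , -214.33231888]))
base scene (((558.9600830078125, -244.0351104736328), (238.95945739746094, 92.13758850097656), 79.90602111816406), array([ 568.85421721, -253.42172542]))
mat top (((500.62176513671875, 200.19076538085938), (138.45919799804688, 158.78700256347656), 81.53378295898438), array([499.29231622, 199.93443291]))
mat scene (((502.7473449707031, 199.30697631835938), (139.03402709960938, 158.43077087402344), 81.43278503417969), array([505.17928064, 196.22561942]))
marker (((453.4466552734375, -3.3271713256835938), (127.21234130859375, 13.922866821289062), 1.1060768365859985), array([440.61931795,  -3.94292654]))
tin base scene [0.68066948 0.00602087 0.        ] tin top [6.80395838e-01 5.89721783e-04 7.50000000e-02]
sharp [0.59001017 0.01769863 0.006     ] [0.59373497 0.01875379 0.006     ]
B [ 0.67526204 -0.21970008  0.02      ] C [ 0.43177291 -0.25311302  0.02      ] bottle [ 0.78383909 -0.15975614  0.08      ]
meet platetop (array([ 0.54031996, -0.30531422,  0.07819631]), np.float64(0.003491695877123757))
```

View pics/crop.png

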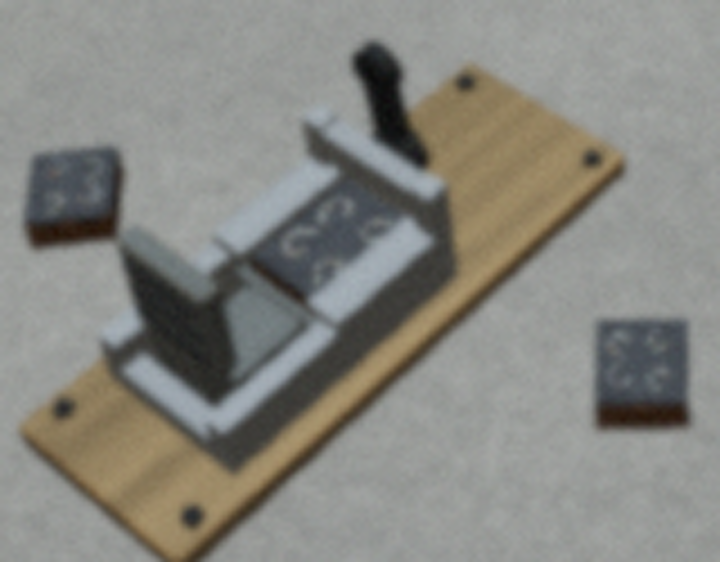

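View pics/cropt.png

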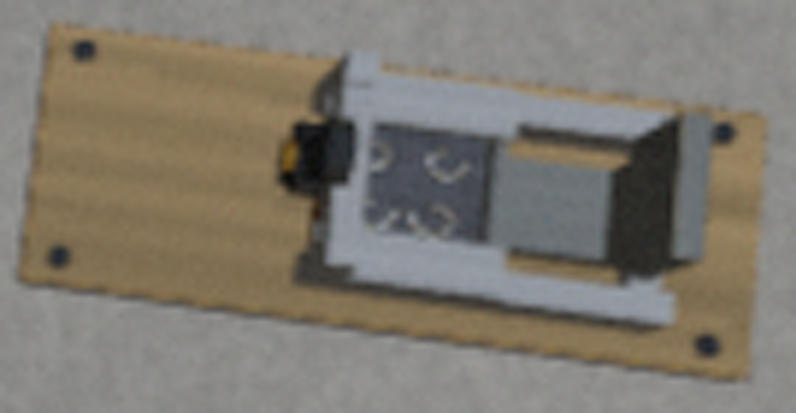

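The crop confirms A: it lies in the channel between the lips, behind the latch, with its carved face up. B and C lie loose on the table and are smaller. Next I move above the jig, turn the tool's x onto the jig's x and shut the fingers.

Emit:
{"name": "step_arm", "arguments": {"moves": [0.972,-0.468,0,-0.36,1,0.972,-0.468,0,-0.36,1,0.972,-0.468,0,-0.36,1,0.972,-0.468,0,-0.36,1,0.972,-0.468,0,-0.36,1]}}

```text
clock: 0.6
position: [0.339, -0.3911, 0.245]
ee_rot: [-0.0, 0.874, 0.487, 0.0]
contact_force: [0.8, -0.1, -0.3]
width: 0.0123
```

```bash
cat > rel.py <<'E'
from h import *
from scipy.spatial.transform import Rotation as R
import sys
def rel(x,y,z,yaw):
    s=manip.get_state(); q=s['ee_rot']; r=R.from_quat([q[1],q[2],q[3],q[0]]).as_matrix()
    d=r.T@(np.array([x,y,z])-s['position']); a=np.degrees(np.arctan2(r[1,0],r[0,0])); t=-((yaw-a+180)%360-180)/180
    print('clk %.2f pos'%s['clock'],s['position'].round(4),'yaw %.2f'%a,'F',s['contact_force'].round(1),'w %.4f'%s['width'],'move',(d/.5).round(4),'twist %.4f'%t)
if __name__=='__main__': rel(*map(float,sys.argv[1:]))
E
python3 rel.py .557 -.205 .245 80
```

```text
clk 0.60 pos [ 0.339  -0.3911  0.245 ] yaw 58.24 F [ 0.8 -0.1 -0.3] w 0.0123 move [5.460e-01 1.749e-01 1.000e-04] twist -0.1209
```

Emit:
{"name": "step_arm", "arguments": {"moves": [0.546,0.175,0,-0.121,1,0.546,0.175,0,-0.121,1,0.546,0.175,0,-0.121,1,0.546,0.175,0,-0.121,1,0.546,0.175,0,-0.121,1]}}

```text
clock: 1.1
position: [0.5302, -0.2298, 0.245]
ee_rot: [-0.0, 0.768, 0.641, -0.0]
contact_force: [0.3, -1.0, 0.1]
width: -0.0004
```

Emit:
{"name": "step_arm", "arguments": {"moves": [0,0,0,0,1,0,0,0,0,1]}}

```text
clock: 1.3
position: [0.5294, -0.2304, 0.2445]
ee_rot: [-0.001, 0.767, 0.642, -0.001]
contact_force: [0.2, 0.3, 0.7]
width: 0.0002
```

```bash
python3 rel.py .557 -.205 .245 80
cat >> h.py <<'E'
from scipy.spatial.transform import Rotation as Ro
def wshot(name):
    import pickle
    s=manip.get_state();im=get_image('wrist');q=s['ee_rot'];T=np.eye(4);T[:3,:3]=Ro.from_quat([q[1],q[2],q[3],q[0]]).as_matrix();T[:3,3]=s['position']
    im['Twc']=T@np.array(im['T_tool_cam']);pickle.dump(im,open(name+'.pkl','wb'));cv2.imwrite(f'pics/{name}.png',im['frame']);return im
def wray(im,u,v):
    a,b=(u-im['cx'])/im['fx'],(v-im['cy'])/im['fy'];r=np.hypot(a,b);k=np.sin(r)/max(r,1e-9)
    d=im['Twc'][:3,:3]@np.array([a*k,b*k,np.cos(r)]);return im['Twc'][:3,3],d
def wonz(im,u,v,z):
    o,d=wray(im,u,v);return o+d*(z-o[2])/d[2]
E
python3 - <<'E'
from h import *
im=wshot('w1');print(im['Twc'],im['fx'],im['cx'],im['cy'])
T=__import__('pickle').load(open('top.pkl','rb'));S=__import__('pickle').load(open('scene.pkl','rb'))
ct=[(50,25),(765,112),(748,380),(18,282)];cs=[(470,65),(20,432),(183,564),(623,165)]
A=np.array([onz(T,a/5.9+375-.4,b/5.9+175-.4,.012)[:2] for a,b in ct]);B=np.array([onz(S,a/4.5+175-.4,b/4.5+240-.4,.012)[:2] for a,b in cs])
for P in(A,B):print(P.round(4).tolist(),P.mean(0))
f=lambda im,a,b,t:ray(im,a/(5.9 if t else 4.5)+(375 if t else 175)-.4,b/(5.9 if t else 4.5)+(175 if t else 240)-.4)
print('latchtop',meet(f(T,318,138,1),f(S,376,48,0)))
E
```

```text
clk 1.30 pos [ 0.5294 -0.2304  0.2445] yaw 79.86 F [0.2 0.3 0.7] w 0.0002 move [ 0.0598  0.0455 -0.0011] twist -0.0008
[[ 0.98438046 -0.16821228 -0.05195907  0.54199917]
 [-0.17604753 -0.94308542 -0.28212968 -0.15822444]
 [-0.00154416  0.2868702  -0.95796822  0.37303077]
 [ 0.          0.          0.          1.        ]] 309.70691628693146 318.1227460589361 203.89100594459535
[[0.6168, -0.1296], [0.5778, -0.3648], [0.4886, -0.3501], [0.5285, -0.1143]] [ 0.55293984 -0.23969482]
[[0.5319, -0.1173], [0.4924, -0.3526], [0.5794, -0.3657], [0.62, -0.1363]] [ 0.55590676 -0.24297276]
latchtop (array([ 0.55493754, -0.19836753,  0.10227198]), np.float64(0.005783135906032137))
```

View pics/w1.png

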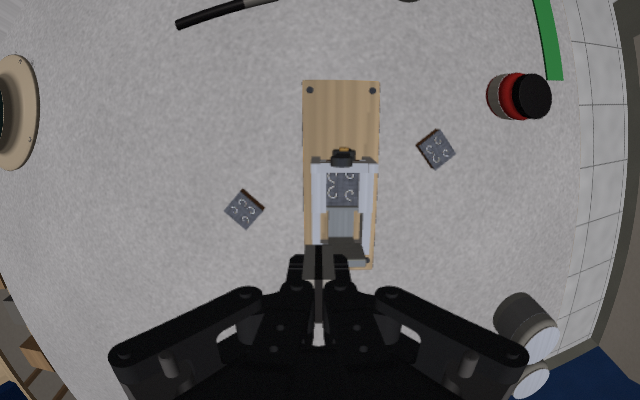

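The wrist view shows the jig straight ahead: apron corners (302,81) and (380,81), latch (343,157), bridge (343,163), carved block (343,187) and thumb plate (347,252).

Run:
```python
from h import *
import pickle
im=pickle.load(open('w1.pkl','rb'))
m=cv2.inRange(cv2.cvtColor(im['frame'],cv2.COLOR_BGR2HSV),(8,60,60),(28,255,255));m[:75]=0;m[275:]=0;m[:,:295]=0;m[:,390:]=0
m=cv2.morphologyEx(m,cv2.MORPH_OPEN,np.ones((3,3)))
P=np.array([wonz(im,u,v,.012)[:2] for u,v in cv2.findNonZero(m).reshape(-1,2)])*1000
r=cv2.minAreaRect(P.astype(np.float32));print(r);print(cv2.boxPoints(r))
for c in((302,81),(380,81),(372,268)):print(wonz(im,*c,.012))
print('latch top',wonz(im,343,158,.1))
p=np.array([.5545,-.241]);ex=np.array([np.cos(np.radians(80)),np.sin(np.radians(80))])
print('pivot xy',p+.037*ex,'pad xy',p-.075*ex)
```

```text
((553.5782470703125, -240.08834838867188), (237.51966857910156, 89.04875183105469), 80.05081176757812)
[[ 489.20474  -349.3695  ]
 [ 576.91437  -364.75488 ]
 [ 617.9518   -130.80719 ]
 [ 530.2421   -115.421814]]
[ 0.53008759 -0.11699898  0.012     ]
[ 0.61895923 -0.1311101   0.012     ]
[ 0.57735951 -0.36487344  0.012     ]
latch top [ 0.5564641  -0.20059037  0.1       ]
pivot xy [ 0.56092498 -0.20456211] pad xy [ 0.54147639 -0.31486058]
```

Jig origin is at about (0.554,-0.240) with yaw 80°. The three views agree within 3 mm. The latch leans slightly to jig +y, so I will push it that way.

Emit:
{"name": "step_arm", "arguments": {"moves": [0.078,0.116,0,-0.001,1,0.078,0.116,0,-0.001,1,0.078,0.116,0.1,-0.001,1,0.078,0.116,0.2,-0.001,1,0.078,0.116,0.305,-0.001,1]}}

```text
clock: 1.85
position: [0.5921, -0.2052, 0.0943]
ee_rot: [0.001, 0.767, 0.641, -0.0]
contact_force: [-0.6, 0.4, -0.2]
width: -0.0001
```

Emit:
{"name": "step_arm", "arguments": {"moves": [0,0,0,0,1,0,0,0,0,1]}}

```text
clock: 2.05
position: [0.5923, -0.2048, 0.0955]
ee_rot: [-0.001, 0.767, 0.641, -0.0]
contact_force: [0.9, -0.5, 1.5]
width: -0.0001
```

```bash
python3 rel.py .5931 -.2023 .092 80
```

```text
clk 2.05 pos [ 0.5923 -0.2048  0.0955] yaw 79.76 F [ 0.9 -0.5  1.5] w -0.0001 move [0.0053 0.0007 0.007 ] twist -0.0013
```

Emit:
{"name": "step_arm", "arguments": {"moves": [0.005,-0.02,0.006,-0.001,1,0.005,-0.045,0.006,-0.001,1,0.005,-0.07,0.006,-0.001,1,0.005,-0.095,0.006,-0.001,1,0.005,-0.116,0.006,-0.001,1]}}

```text
clock: 2.55
position: [0.5356, -0.1908, 0.0935]
ee_rot: [0.001, 0.766, 0.643, 0.0]
contact_force: [2.6, 0.2, 2.1]
width: 0.0001
```

Emit:
{"name": "step_arm", "arguments": {"moves": [0,0,0,0,1,0,0,0.012,0,1,0,0,0.024,0,1,0,0,0.034,0,1,0,0,0.034,0,1]}}

```text
clock: 3.05
position: [0.5359, -0.1907, 0.0741]
ee_rot: [-0.001, 0.766, 0.643, -0.001]
contact_force: [-1.3, -0.6, 0.5]
width: -0.0001
```

```bash
python3 rel.py .536 -.192 .075 80
python3 - <<'E'
from h import *
im=wshot('w2');cv2.imwrite('pics/w2c.png',cv2.resize(im['frame'][80:300,240:460],None,fx=2.5,fy=2.5))
E
```

```text
clk 3.05 pos [ 0.5359 -0.1907  0.0741] yaw 80.06 F [-1.3 -0.6  0.5] w -0.0001 move [-0.0026  0.0006 -0.0017] twist 0.0004
```

View pics/w2c.png

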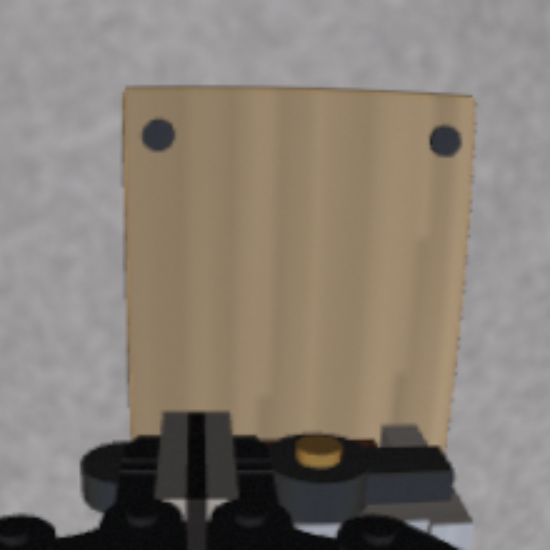

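The latch bar lies level across the bridge, with its long end under the fingers at crop (130,465) and the pivot nut at (318,450). I press 3 mm more to check it is at the stop.

Emit:
{"name": "step_arm", "arguments": {"moves": [0,0,0.006,0,1,0,0,0.006,0,1]}}

```text
clock: 3.3
position: [0.5366, -0.1908, 0.0736]
ee_rot: [0.0, 0.766, 0.643, 0.0]
contact_force: [-3.3, 1.2, 12.2]
width: 0.0002
```

Emit:
{"name": "step_arm", "arguments": {"moves": [0,0,-0.05,0,1,0,0,-0.15,0,1,0,0,-0.25,0,1]}}

```text
clock: 3.6
position: [0.536, -0.1905, 0.1973]
ee_rot: [-0.001, 0.766, 0.643, -0.001]
contact_force: [1.5, -0.9, -0.4]
width: 0.0001
```

```bash
python3 rel.py .5366 -.3386 .2 80
```

```text
clk 3.60 pos [ 0.536  -0.1905  0.1973] yaw 80.05 F [ 1.5 -0.9 -0.4] w 0.0001 move [-0.2915  0.0524 -0.0059] twist 0.0003
```

The 12 N at no further travel means the latch is at its stop. Next I go behind the thumb plate.

Emit:
{"name": "step_arm", "arguments": {"moves": [-0.292,0.052,0,0,1,-0.292,0.052,0,0,1,-0.292,0.052,0,0,1,-0.292,0.052,0.0,0,1,-0.292,0.052,0.1,0,1]}}

```text
clock: 4.1
position: [0.5411, -0.3441, 0.1526]
ee_rot: [0.008, 0.767, 0.642, 0.002]
contact_force: [2.3, -0.1, -0.8]
width: 0.0003
```

Emit:
{"name": "step_arm", "arguments": {"moves": [0,0,0.1,0,1,0,0,0.158,0,1,0,0,0.158,0,1]}}

```text
clock: 4.4
position: [0.5337, -0.3362, 0.0629]
ee_rot: [-0.006, 0.766, 0.643, -0.001]
contact_force: [-0.3, 1.0, -0.4]
width: 0.0
```

```bash
python3 rel.py .5366 -.3386 .068 80
```

```text
clk 4.40 pos [ 0.5337 -0.3362  0.0629] yaw 80.05 F [-0.3  1.  -0.4] w 0.0000 move [-0.0037  0.0064 -0.0103] twist 0.0003
```

Emit:
{"name": "step_arm", "arguments": {"moves": [0.016,0.006,-0.008,0,1,0.03,0.006,-0.008,0,1,0.044,0.006,-0.008,0,1,0.056,0.006,-0.008,0,1,0.068,0.006,-0.008,0,1]}}

```text
clock: 4.9
position: [0.5472, -0.3071, 0.0743]
ee_rot: [0.003, 0.766, 0.643, 0.0]
contact_force: [1.4, -3.5, 2.3]
width: 0.0
```

Emit:
{"name": "step_arm", "arguments": {"moves": [0.014,0,0,0,1,0.028,0,0,0,1,0.042,0,0,0,1,0.056,0,0,0,1,0.07,0,0,0,1]}}

```text
clock: 5.4
position: [0.5521, -0.2725, 0.073]
ee_rot: [0.001, 0.766, 0.643, -0.0]
contact_force: [0.2, -6.3, 2.9]
width: -0.0
```

Emit:
{"name": "step_arm", "arguments": {"moves": [0.01,0,0,0,1,0.02,0,0,0,1,0.026,0,0,0,1,0.026,0,0,0,1]}}

```text
clock: 5.8
position: [0.5544, -0.2595, 0.073]
ee_rot: [0.001, 0.766, 0.643, -0.0]
contact_force: [0.9, -6.7, 4.4]
width: 0.0001
```

```bash
python3 rel.py .5521 -.2508 .068 80
```

```text
clk 5.80 pos [ 0.5544 -0.2595  0.073 ] yaw 80.10 F [ 0.9 -6.7  4.4] w 0.0001 move [ 0.0163 -0.0074  0.01  ] twist 0.0005
```

Emit:
{"name": "step_arm", "arguments": {"moves": [0.006,0,0,0,1,0.012,0,0,0,1,0.016,0,0,0,1,0.016,0,0,0,1]}}

```text
clock: 6.2
position: [0.5555, -0.2529, 0.073]
ee_rot: [0.002, 0.765, 0.644, -0.001]
contact_force: [-1.0, -8.3, 2.1]
width: 0.0002
```

```bash
python3 rel.py .5521 -.2508 .068 80
```

```text
clk 6.20 pos [ 0.5555 -0.2529  0.073 ] yaw 80.12 F [-1.  -8.3  2.1] w 0.0002 move [ 0.0029 -0.0075  0.01  ] twist 0.0007
```

Emit:
{"name": "step_arm", "arguments": {"moves": [0.005,0,0,0,1,0.01,0,0,0,1,0.01,0,0,0,1]}}

```text
clock: 6.5
position: [0.5556, -0.2526, 0.0732]
ee_rot: [0.005, 0.765, 0.644, -0.004]
contact_force: [-3.6, -19.9, 1.2]
width: -0.0002
```

```bash
python3 rel.py .5521 -.2508 .068 80;python3 - <<'E'
from h import *
im=wshot('w3');cv2.imwrite('pics/w3c.png',cv2.resize(im['frame'][0:300,200:500],None,fx=2,fy=2))
E
```

```text
clk 6.50 pos [ 0.5556 -0.2526  0.0732] yaw 80.25 F [ -3.6 -19.9   1.2] w -0.0002 move [ 0.0025 -0.0076  0.0104] twist 0.0014
```

View pics/w3c.png

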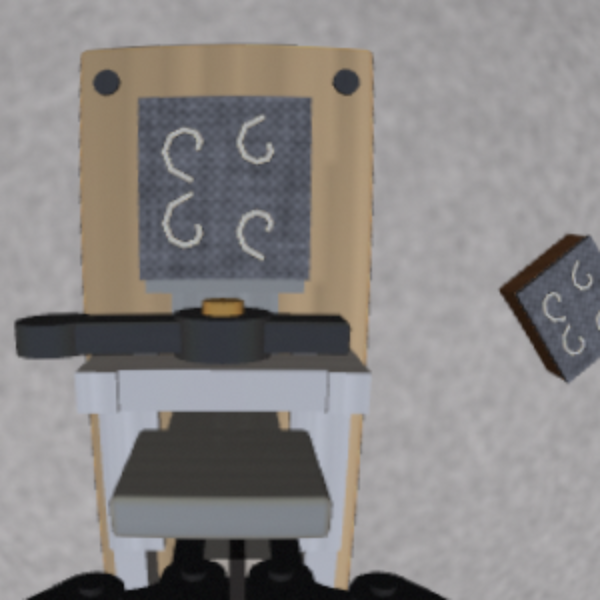

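The ejector is at its stop (20 N). The block lies square on the apron, carved face up, at crop (225,188). I back off and rise, opening the hand once clear.

Emit:
{"name": "step_arm", "arguments": {"moves": [-0.04,0,0,0,1,-0.08,0,0,0,1,-0.12,0,0,0,1,-0.16,0,0,0,1,-0.2,0,0,0,1]}}

```text
clock: 7.05
position: [0.5379, -0.3445, 0.0716]
ee_rot: [-0.002, 0.766, 0.643, 0.0]
contact_force: [0.1, 0.4, 0.6]
width: 0.0004
```

Emit:
{"name": "step_arm", "arguments": {"moves": [0,0,-0.08,0,1,0,0,-0.18,0,1,0,0,-0.26,0,-1,0,0,-0.26,0,-1]}}

```text
clock: 7.45
position: [0.5413, -0.3469, 0.2089]
ee_rot: [0.005, 0.766, 0.643, 0.001]
contact_force: [-0.2, 0.1, 0.4]
width: 0.0287
```

```bash
python3 rel.py .558 -.215 .22 80
python3 - <<'E'
from h import *
import pickle
T=get_image('top');S=get_image('scene');pickle.dump(T,open('top2.pkl','wb'));pickle.dump(S,open('scene2.pkl','wb'));a=wshot('w4')
cv2.imwrite('pics/c4.png',np.hstack([cv2.resize(T['frame'][170:245,375:510],(396,220),interpolation=2),cv2.resize(S['frame'][240:365,170:330],(396,309),interpolation=2)[:220]]))
W=pickle.load(open('w3.pkl','rb'))
c=[(138,97),(311,97),(309,279),(141,279)]
P=np.array([wonz(W,u/2+200,v/2,.034) for u,v in c]);print('block top from w3',P.round(4).tolist(),P.mean(0))
for im,n in((T,'t'),(S,'s')):print(n,proj(im,P.mean(0)))
E
```

```text
clk 7.45 pos [ 0.5413 -0.3469  0.2089] yaw 80.04 F [-0.2  0.1  0.4] w 0.0287 move [ 0.2654 -0.0126 -0.0236] twist 0.0002
block top from w3 [[0.5481, -0.1406, 0.034], [0.5932, -0.1486, 0.034], [0.5846, -0.1976, 0.034], [0.5399, -0.1898, 0.034]] [ 0.56643863 -0.1691636   0.034     ]
t [[406.15221042 200.59227969]]
s [[278.20704364 269.40043375]]
```

View pics/c4.png

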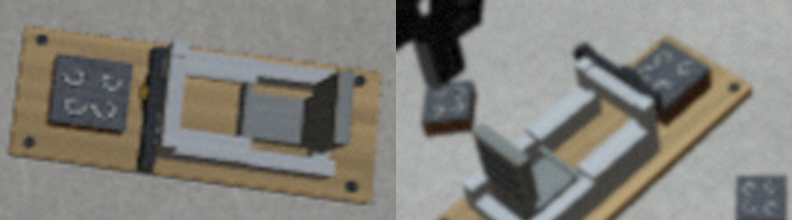

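The block is on the apron at top (406,202), the ejector has sprung back and the latch is level. Block centre measures (0.5664,-0.1692) and its size 46 x 50 mm, as described. Moving over it with the hand open.

Emit:
{"name": "step_arm", "arguments": {"moves": [0.1,-0.012,0,0,-1,0.2,-0.012,0,0,-1,0.3,-0.012,0,0,-1,0.359,-0.012,0,0,-1,0.359,-0.012,0.1,0,-1]}}

```text
clock: 8.1
position: [0.568, -0.1639, 0.1559]
ee_rot: [0.004, 0.764, 0.645, 0.003]
contact_force: [1.5, -1.0, -0.6]
width: 0.0856
```

Emit:
{"name": "step_arm", "arguments": {"moves": [0,0,0.1,0,-1,0,0,0.1,0,-1,0,0,0.1,0,-1]}}

```text
clock: 8.4
position: [0.5628, -0.1664, 0.1008]
ee_rot: [-0.002, 0.766, 0.643, -0.001]
contact_force: [0.5, -0.1, 0.6]
width: 0.0855
```

```bash
python3 rel.py .5664 -.1692 .026 80
python3 - <<'E'
from h import *
import pickle
W=pickle.load(open('w3.pkl','rb'));T=pickle.load(open('top2.pkl','rb'))
# block top centre: w3 vs top2 (dark top-face mask centroid)
m=cv2.inRange(cv2.cvtColor(T['frame'],cv2.COLOR_BGR2HSV),(90,15,30),(140,255,140));k=np.zeros_like(m);k[185:218,388:422]=m[185:218,388:422]
M=cv2.moments(k,True);c=(M['m10']/M['m00'],M['m01']/M['m00']);print(c,M['m00'],meet(wray(W,(138+311+309+141)/8+200,(97+97+279+279)/8),ray(T,*c)))
E
```

```text
clk 8.40 pos [ 0.5628 -0.1664  0.1008] yaw 80.05 F [ 0.5 -0.1  0.6] w 0.0855 move [-0.0045  0.0087  0.1495] twist 0.0003
(405.32183908045977, 201.06513409961687) 522.0 (array([ 0.56666   , -0.1690661 ,  0.02635581]), np.float64(0.0007970962824111699))
```

Emit:
{"name": "step_arm", "arguments": {"moves": [-0.005,0.008,0.04,0,-1,-0.005,0.008,0.08,0,-1,-0.005,0.008,0.12,0,-1,-0.005,0.008,0.14,0,-1,-0.005,0.008,0.148,0,-1]}}

```text
clock: 8.9
position: [0.5683, -0.1706, 0.0291]
ee_rot: [0.001, 0.766, 0.643, 0.0]
contact_force: [-0.4, 0.1, -0.3]
width: 0.0853
```

Emit:
{"name": "step_arm", "arguments": {"moves": [0,0,0,0,-1,0,0,0,0,-1,0,0,0,0,-1]}}

```text
clock: 9.2
position: [0.5682, -0.1703, 0.0294]
ee_rot: [0.001, 0.766, 0.643, 0.0]
contact_force: [1.1, -0.0, -0.3]
width: 0.0854
```

```bash
python3 rel.py .5664 -.1692 .026 80
```

```text
clk 9.20 pos [ 0.5682 -0.1703  0.0294] yaw 80.06 F [ 1.1 -0.  -0.3] w 0.0854 move [ 0.0015 -0.004   0.0068] twist 0.0003
```

Emit:
{"name": "step_arm", "arguments": {"moves": [0,-0.004,0.006,0,-1,0,-0.004,0.006,0,1,0,-0.004,0.006,0,1,0,-0.004,0.006,0,1,0,-0.004,0.006,0,1], "force": 35}}

```text
clock: 9.7
position: [0.5658, -0.1697, 0.0255]
ee_rot: [0.0, 0.766, 0.643, 0.0]
contact_force: [-0.8, -0.0, 1.6]
width: 0.0453
```

Emit:
{"name": "step_arm", "arguments": {"moves": [0,0,0,0,1,0,0,0,0,1,0,0,0,0,1,0,0,0,0,1]}}

```text
clock: 10.1
position: [0.5658, -0.1697, 0.0255]
ee_rot: [0.0, 0.766, 0.643, 0.0]
contact_force: [-0.7, -1.3, 2.1]
width: 0.0454
```

```bash
python3 rel.py .5664 -.1692 .026 80
```

```text
clk 10.10 pos [ 0.5658 -0.1697  0.0255] yaw 80.05 F [-0.7 -1.3  2.1] w 0.0454 move [ 0.0012  0.001  -0.001 ] twist 0.0003
```

Emit:
{"name": "step_arm", "arguments": {"moves": [0,0,-0.02,0,1,0,0,-0.06,0,1,0,0,-0.12,0,1,0,0,-0.2,0,1,0,0,-0.28,0,1]}}

```text
clock: 10.6
position: [0.5647, -0.1693, 0.1665]
ee_rot: [-0.001, 0.766, 0.643, -0.0]
contact_force: [1.0, -0.3, -1.0]
width: 0.0454
```

Emit:
{"name": "step_arm", "arguments": {"moves": [0.06,-0.02,0,0,1,0.13,-0.045,0,0,1,0.2,-0.072,0,0,1,0.27,-0.1,0,0,1,0.34,-0.125,0,0,1]}}

```text
clock: 11.1
position: [0.5323, 0.01, 0.1656]
ee_rot: [-0.0, 0.766, 0.643, -0.0]
contact_force: [0.9, -0.1, -0.8]
width: 0.0455
```

```bash
python3 rel.py .5015 .2 .165 80
```

```text
clk 11.10 pos [0.5323 0.01   0.1656] yaw 80.03 F [ 0.9 -0.1 -0.8] w 0.0455 move [ 0.3636 -0.1264  0.0013] twist 0.0002
```

Emit:
{"name": "step_arm", "arguments": {"moves": [0.08,-0.028,0,0,1,0.16,-0.056,0,0,1,0.24,-0.084,0,0,1,0.31,-0.108,0,0,1,0.363,-0.126,0,0,1]}}

```text
clock: 11.6
position: [0.5015, 0.2004, 0.1656]
ee_rot: [-0.0, 0.765, 0.644, -0.0]
contact_force: [0.7, 0.1, -1.3]
width: 0.0453
```

Emit:
{"name": "step_arm", "arguments": {"moves": [0,0,0.06,0,1,0,0,0.12,0,1,0,0,0.18,0,1,0,0,0.22,0,1,0,0,0.24,0,1]}}

```text
clock: 12.1
position: [0.5011, 0.1979, 0.0436]
ee_rot: [-0.001, 0.766, 0.643, -0.002]
contact_force: [0.3, -0.1, -1.4]
width: 0.0452
```

```bash
python3 rel.py .5015 .2 .019 80;python3 - <<'E'
from h import *
S=get_image('scene');T=get_image('top')
cv2.imwrite('pics/c5.png',np.hstack([cv2.resize(T['frame'][180:300,165:280],(380,396)),cv2.resize(S['frame'][120:220,290:390],(396,396))]))
E
```

```text
clk 12.10 pos [0.5011 0.1979 0.0436] yaw 80.07 F [ 0.3 -0.1 -1.4] w 0.0452 move [0.0043 0.0003 0.0493] twist 0.0004
```

View pics/c5.png

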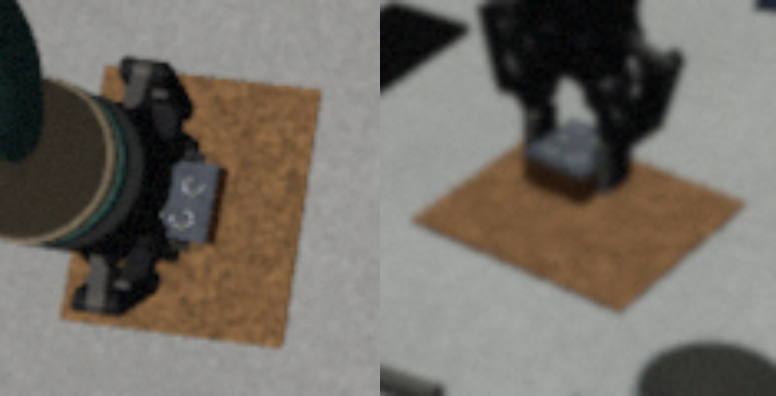

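The block is held level over the mat's middle. Lowering until it touches.

Emit:
{"name": "step_arm", "arguments": {"moves": [0.002,0,0.012,0,1,0.002,0,0.024,0,1,0.002,0,0.034,0,1,0.002,0,0.04,0,1,0.002,0,0.044,0,1]}}

```text
clock: 12.7
position: [0.5028, 0.1992, 0.0231]
ee_rot: [0.0, 0.766, 0.643, -0.0]
contact_force: [0.4, -0.7, -1.1]
width: 0.0458
```

Emit:
{"name": "step_arm", "arguments": {"moves": [0,0,0.003,0,1,0,0,0.004,0,1,0,0,0.004,0,1]}}

```text
clock: 13.0
position: [0.5029, 0.1993, 0.0213]
ee_rot: [0.0, 0.766, 0.643, 0.0]
contact_force: [0.4, 0.5, -0.8]
width: 0.0454
```

```bash
python3 rel.py .5015 .2 .0185 80
```

```text
clk 13.00 pos [0.5029 0.1993 0.0213] yaw 80.05 F [ 0.4  0.5 -0.8] w 0.0454 move [ 0.001  -0.003   0.0056] twist 0.0003
```

Emit:
{"name": "step_arm", "arguments": {"moves": [0,0,0.002,0,1,0,0,0.004,0,1,0,0,0.006,0,1,0,0,0.006,0,1]}}

```text
clock: 13.4
position: [0.5029, 0.1993, 0.0185]
ee_rot: [0.0, 0.766, 0.643, 0.0]
contact_force: [-0.5, 0.0, 1.7]
width: 0.0453
```

```bash
python3 rel.py .5015 .2 .0185 80
```

```text
clk 13.40 pos [0.5029 0.1993 0.0185] yaw 80.06 F [-0.5  0.   1.7] w 0.0453 move [ 0.001 -0.003 -0.   ] twist 0.0003
```

Contact: the force rose from -0.8 to +1.7 N at the expected height. Opening.

Emit:
{"name": "step_arm", "arguments": {"moves": [0,0,0,0,-0.2,0,0,0,0,-0.5,0,0,0,0,-1,0,0,0,0,-1,0,0,0,0,-1]}}

```text
clock: 13.9
position: [0.5028, 0.1993, 0.0182]
ee_rot: [0.0, 0.766, 0.643, -0.0]
contact_force: [-0.5, 0.2, -0.5]
width: 0.0853
```

Emit:
{"name": "step_arm", "arguments": {"moves": [0,0,-0.03,0,-1,0,0,-0.08,0,-1,0,0,-0.16,0,-1,0,0,-0.25,0,-1,0,0,-0.34,0,-1]}}

```text
clock: 14.4
position: [0.5023, 0.1992, 0.1897]
ee_rot: [-0.0, 0.766, 0.643, -0.0]
contact_force: [1.8, 1.0, -0.6]
width: 0.0853
```

Emit:
{"name": "step_arm", "arguments": {"moves": [-0.1,0,0,0,-1,-0.2,0,0,0,-1,-0.2,0,0,0,-1,-0.2,0,0,0,-1]}}

```text
clock: 14.8
position: [0.4854, 0.1, 0.1884]
ee_rot: [-0.0, 0.767, 0.642, 0.0]
contact_force: [0.4, 1.3, 0.5]
width: 0.0855
```

```bash
python3 rel.py .5015 .2 .0185 80;python3 - <<'E'
from h import *
S=get_image('scene');T=get_image('top');W=wshot('w6')
cv2.imwrite('pics/c6.png',np.vstack([np.hstack([T['frame'][120:300,165:515],S['frame'][120:300,170:450]]),W['frame'][:400,:630]]))
E
```

```text
clk 14.80 pos [0.4854 0.1    0.1884] yaw 79.90 F [0.4 1.3 0.5] w 0.0855 move [ 0.2023 -0.0035  0.34  ] twist -0.0006
```

View pics/c6.png

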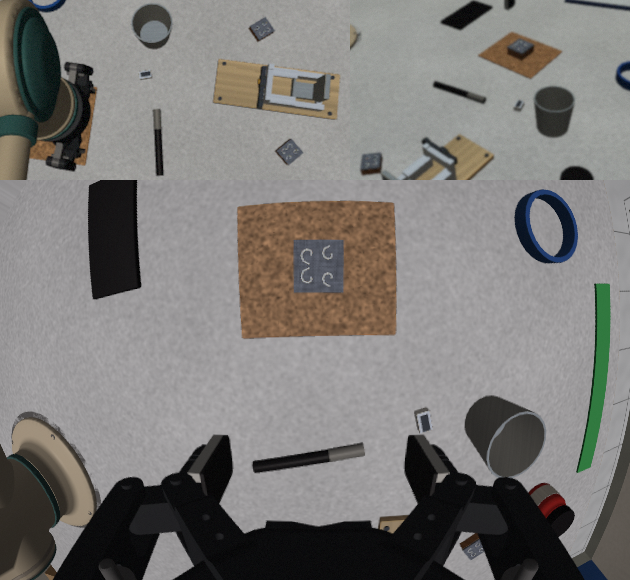

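The block lies flat, carved face up, in the middle of the mat (wrist view 318,267). The marker, sharpener and tin stand where they were, and the ejector is sprung back.

```bash
python3 -c "
from rig import job
print(job.sign_off())"
```

```text
the job is handed in; nothing more can be done
None
```

The job is handed in, and by my last checks it is complete; the sign-off gives no verdict. It took about 15 s of the 64 s allowed.

- **Latch:** I turned it towards jig +y until it was level. It was at its stop, because pressing further met 12 N with almost no movement.
- **Ejector:** I pushed it in to its stop, where the force reached 20 N. The block came out square on the apron, carved face up. The ejector then sprang back, seen in the top and scene pictures.
- **Block:** I gripped it at 45.4 mm, carried it over the bystanders and lowered it onto the mat. I opened the fingers only after the force showed contact, at the expected height.
- **Last pictures:** The block lies flat, carved face up, in the middle of the mat. The marker, sharpener and tin look unmoved, judged by eye and not measured again. The gripper is open and clear.

**Checks that disagreed:**
- The two-view height of the block's top on the apron came out at 26 mm, against 34 mm from the text. I put this down to coarse pixels in the top camera. The 46 × 50 mm size, the grip width and the touchdown height all fitted the text.
- The jig position differed by up to 3 mm between views; the first scene-camera fit was about 8 mm off along x, probably because the colour mask caught part of a loose block.
- The arm settled 2 to 5 mm from some of the poses I aimed for, and I corrected this where it mattered.

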